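Stand the bridge gauge over the thick bar

TASK

Take the height of the thick rectangular bar on the goldsmith's bench: pick up the black-handled bridge gauge, lower it astride the bar so that its sprung foot rests on the bar and both legs stand on the bench either side, and only then let go, leaving it standing there with the reading on it. Leave the bar, the flat strip and the round rod lying where they are.

Things in the scene. Friction and masses are not known exactly. Their poses are not given: they have to be found in the camera images.
- gauge: Loose bridge gauge, 0.4 kg, on two legs 12 mm thick (y), 64 mm clear gap. Steel bridge 88 mm (y) x 30 mm (x), 26 to 38 mm above the soles; on it a black handle 28 mm (x) x 40 mm (y), 38 to 85 mm high, gripped from above across x. The foot's thin stem sticks 6 mm out of its top and rises with the foot. Origin: centre at sole level (bench height), on the foot's axis; z up. A half turn is no matter.
- gauge_stem (a joint): Reading: height (m) of the gauge's sprung foot above its soles, 0 (rest, flush with the soles) to 0.024. The foot is a steel disc 16 mm across on the gauge's axis, midway between the legs; what stands under it pushes it up with a light force (0.5 N at 0, 1.4 N at 18 mm), less than the gauge's weight. Standing over the bar it reads 0.018.
- bar: The thick rectangular bar of plain metal to be measured: 80 mm long (x), 24 mm wide (y), 18 mm high, 0.36 kg, loose on the bench. Origin: centre of its underside; z up. The gauge stands astride its width: gauge y along bar y, either way round.
- strip: Bystander: flat strip of the same metal, 110 mm long (x), 24 mm wide (y), only 6 mm high, loose. Origin: centre of its underside.
- rod: Bystander: round rod of the same metal, 12 mm thick, 110 mm long (x), loose, with a small flat so that it does not roll off. Origin: on its underside, mid-length.
Mind the look-alikes: they are no part of the job. What is shaped like the gauge but blue or purple is not meant.

How it is judged:
By the outcome, as a careful person would: the job done as asked, in the order asked, and still so for the second after the job is handed in, with the robot touching nothing.
It also fails if it takes over 29 s, if anything falls off the work surface, if the arm or the gripper's body presses on something with over 40 N, if the wrist force passes 120 N, or if a joint passes its speed limit or range.

ROBOT

A 6-joint arm with a two-finger parallel gripper is mounted at the origin on the work surface. World frame = base frame: x ahead of the robot, y to its left, z up, the work surface at z = 0. Lengths are in m, angles in rad, forces in N, time in s.
With the tool pointing down it reaches from about 0.275 to 1 m from the base axis. Payload 8.4 kg.
Tool frame: the origin (TCP) lies on the centre line of the jaws, within the pads' length; the fingertips stand 17 mm ahead of it and the grasp point (between the pads) lies 2 mm behind it (bot.tcp_to_tips is the z of the fingertips in the tool frame, in m); z points along the fingers, y is the line along which they close (so a half turn about z gives the same grasp; the last joint's range is limited). The gripper opens to 85 mm and grips with 20 to 120 N. Pads are 22 mm wide; open, the fingers measure 114 mm over their backs; the gripper's body (76 mm by 85 mm) begins 54 mm behind the grasp point. The pads swing forward as they close: fully open they stand 13 mm farther back than shut.
Start: joints at [1.234, 0.353, 1.633, -0, 1.155, -0.002], TCP at [0.205, 0.59, 0.248] pointing down, gripper open.
Joint ranges: [-2.63, 2.63], [-0.92, 2.1], [0.06, 2.66], [-1.3, 4.44], [0, 2.69], [-3.02, 3.02]. Speed limits (rad/s): [2.22, 2.22, 2.79, 3.14, 3.14, 3.14].

INTERFACE

Orientations are given as a unit quaternion [x, y, z, w].
In Python, from workcell import bot, hand, kinematics, get_obs, vision, hand_in gives the robot as it stands. The module is installed in compiled form; this text tells all that it offers. Calls block until the motion is done:
- bot.reach(position, orientation): joint-space move of the TCP to a pose.
- bot.servo_line(position, ori=None, velocity=0.15): straight line of the TCP; ori=None keeps the orientation; velocity is the mean speed in m/s.
- bot.goto_joints(angles): joint-space move.
- hand.move_gripper(opening, strength=None): finger opening in m; strength is the grip in N (None keeps the last); returns when the fingers have stopped.
- bot.dwell(seconds).
- kinematics.solve_ik(position, orientation): joint angles nearest the present ones, or None.
- get_obs(): the state.
- vision.read_camera(name): name is "side" or "top"; returns a dict with "frame" (384x512x3 uint8, red, green, blue), "intrinsics" (3x3 intrinsics, pixels), "dist" ([k1, k2, p1, p2, k3] as OpenCV has them; the pictures are not rectified), "view" (4x4, takes a point from world to camera coordinates). Camera axes: x right, y down, z forward; pixel columns grow to the right and rows downward; lengths in m; the calibration is good to about 2 mm. A picture is of the moment at which its call begins. There is no depth.
A pose or a line that the arm cannot do raises bot.IKError and nothing moves.
- hand_in(): hands the job in; it is judged then, once.
The state is a dict: "time_s": time; "joint_pos": joint angles; "joint_vel": joint speeds; "joint_efforts": joint torques, N m; "position": TCP position; "orientation": TCP orientation; "wrist_force": force on the tool from outside, world axes, zero at the start; "ft_torque": the same for the moment, N m; "gripper_width": finger opening in m; "grip_force": force on a finger pad.
Only numpy, scipy, OpenCV 4.12 (cv2) and the standard library are available. Lean on these libraries where they do the work, as an engineer would, in place of code of your own. Each camera call takes 0.05 s, during which the arm holds its last target. There are 200 camera calls.

## Working session

There is one attempt and no reset: what is moved stays moved. The work goes in short steps, each a Python script; the robot and the scene stay as the last script left them, time stands still between calls to the robot, and variables do not carry over. Pictures are saved under pics/ and viewed, at most 10 in all, crops included, and the job is handed in when it is done.

```bash
mkdir -p pics; cat > h.py <<'E'
import numpy as np, cv2
from workcell import bot, hand, kinematics, get_obs, vision, hand_in
def cam(n,save=None):
    c=vision.read_camera(n)
    if save: cv2.imwrite(f'pics/{save}.png',cv2.cvtColor(c['frame'],cv2.COLOR_RGB2BGR))
    return c
def ray(c,px,z):
    K=np.array(c['intrinsics'],float);V=np.array(c['view'])
    u=cv2.undistortPoints(np.array(px,float).reshape(-1,1,2),K,np.array(c['dist'],float)).reshape(-1,2)
    R,t=V[:3,:3],V[:3,3]; o=-R.T@t
    d=np.c_[u,np.ones(len(u))]@R
    return o+d*((z-o[2])/d[:,2])[:,None]
def proj(c,P):
    V=np.array(c['view']);r,_=cv2.Rodrigues(V[:3,:3])
    return cv2.projectPoints(np.array(P,float).reshape(-1,3),r,V[:3,3],np.array(c['intrinsics'],float),np.array(c['dist'],float))[0].reshape(-1,2)
E
python3 - <<'E'
from h import *
import pickle
t=cam('top');s=cam('side')
pickle.dump((t,s),open('c0.pkl','wb'))
im=np.hstack([t['frame'],s['frame']])[:,:,::-1]
cv2.imwrite('pics/top.png',cv2.resize(t['frame'][:,:,::-1],(800,600),interpolation=cv2.INTER_CUBIC))
cv2.imwrite('pics/side.png',cv2.resize(s['frame'][:,:,::-1],(800,600),interpolation=cv2.INTER_CUBIC))
for c in(t,s): 
    V=c['view'];print(-V[:3,:3].T@V[:3,3],V[2,:3])
print(get_obs())
E
```

```text
[0.38492628 0.07520423 0.9054749 ] [ 0.15555617 -0.02253441 -0.98756999]
[ 0.49546299 -0.83893253  0.99990038] [ 0.01472307  0.67403848 -0.73854949]
{'time_s': 0.1, 'joint_pos': array([ 1.23356061e+00,  3.53582211e-01,  1.63405847e+00,  1.39624383e-05,
        1.15517904e+00, -2.39294114e-03]), 'joint_vel': array([-0.00085995, -0.00270894, -0.00298895,  0.00097661, -0.00079543,
       -0.00052033]), 'joint_efforts': array([-1.39522754e-04, -6.06360555e+01, -3.42822647e+01,  7.71687201e-05,
        3.96423857e-03, -8.96637601e-06]), 'position': array([0.20524786, 0.58991519, 0.24763521]), 'orientation': array([ 1.66643102e-01,  9.86017089e-01, -6.03626865e-04, -1.09979637e-04]), 'wrist_force': array([ 0.08435376,  0.28526511, -0.08765446]), 'ft_torque': array([0.01789342, 0.01690654, 0.03288481]), 'grip_force': 0.0, 'gripper_width': 0.0853977035298383}
```

View pics/top.png

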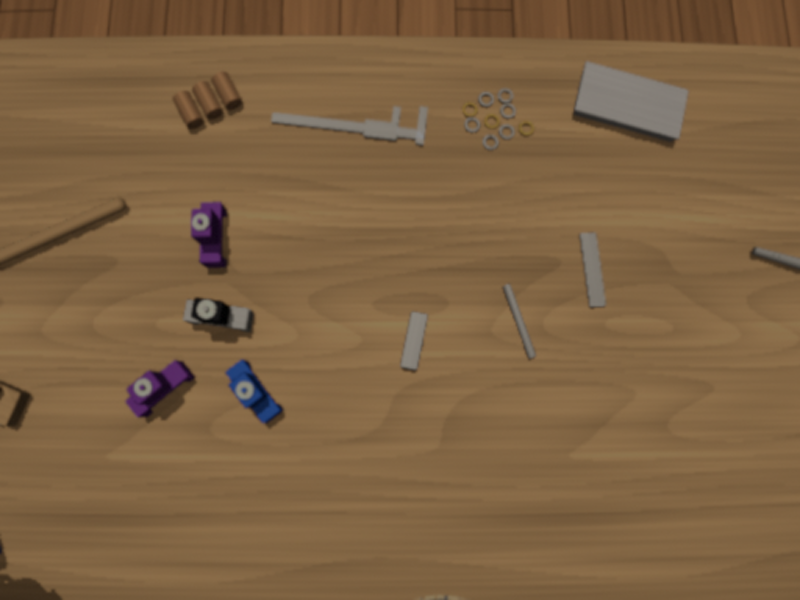

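View pics/side.png

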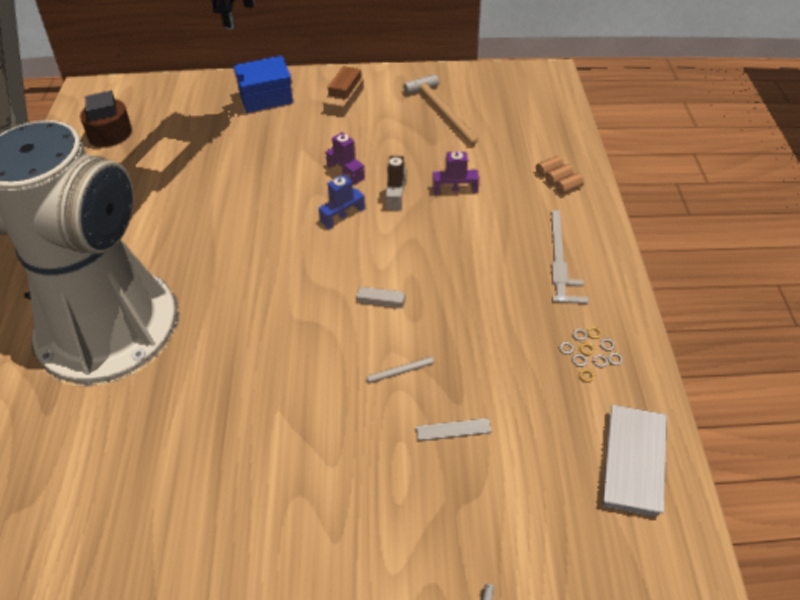

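In the top view (800x600 pixels) there are four gauge-shaped things: purple at (208,233), purple at (158,388), blue at (252,390), and black-handled with a steel bridge at (218,314). The last one fits the description. The metal pieces are a short thick one at (414,341), which is the bar, a rod at (519,321) and a long flat strip at (593,270). Next I'll confirm in an enlarged crop and measure.

```bash
python3 - <<'E'
from h import *
import pickle
t,s=pickle.load(open('c0.pkl','rb'))
def crop(c,x,y,w,h,k): return cv2.resize(c['frame'][y:y+h,x:x+w,::-1],(w*k,h*k),interpolation=cv2.INTER_NEAREST)
a=crop(t,110,180,64,44,6);b=crop(t,246,190,64,56,6);d=crop(s,226,92,64,50,6);e=crop(s,216,170,64,50,6)
f=lambda i:cv2.copyMakeBorder(i,0,300-min(300,i.shape[0]),0,0,cv2.BORDER_CONSTANT)[:300]
cv2.imwrite('pics/crop.png',np.vstack([np.hstack([f(a),f(b)]),np.hstack([f(d),f(e)])]))
def blobs(c,box,vmin,smax,vmax=256):
    x,y,w,h=box;hsv=cv2.cvtColor(c['frame'],cv2.COLOR_RGB2HSV)
    m=((hsv[...,1]<smax)&(hsv[...,2]>=vmin)&(hsv[...,2]<vmax)).astype(np.uint8)
    k=np.zeros_like(m);k[y:y+h,x:x+w]=m[y:y+h,x:x+w]
    for q in cv2.findContours(k,cv2.RETR_EXTERNAL,cv2.CHAIN_APPROX_NONE)[0]:
        if cv2.contourArea(q)>8: 
            r=cv2.minAreaRect(q);yield cv2.contourArea(q),r,cv2.boxPoints(r)
for n,c,box,z in(('bar top',t,(246,190,40,56),.018),('bar side',s,(220,175,50,30),.018),('g top',t,(115,186,50,30),.038),('g side',s,(240,95,28,42),.038)):
    for A,r,p in blobs(c,box,100,70):
        P=ray(c,p,z)[:,:2];print(n,A,np.round(r[0],1),'ctr',ray(c,r[0],z)[0,:2].round(4),P.round(3).tolist())
E
```

```text
bar top 348.0 [264.7 217.4] ctr [0.4741 0.031 ] [[0.438, 0.051], [0.515, 0.035], [0.51, 0.011], [0.433, 0.027]]
bar side 223.5 [243.4 189.7] ctr [0.4751 0.0275] [[0.435, 0.019], [0.438, 0.053], [0.516, 0.036], [0.511, 0.002]]
g top 108.0 [153.5 202.5] ctr [0.5038 0.2697] [[0.518, 0.282], [0.518, 0.258], [0.49, 0.257], [0.49, 0.281]]
g top 45.5 [121.  198.5] ctr [0.5123 0.3399] [[0.526, 0.349], [0.526, 0.332], [0.498, 0.331], [0.498, 0.348]]
g top 98.0 [131.5 197.5] ctr [0.5146 0.3174] [[0.515, 0.335], [0.532, 0.318], [0.515, 0.3], [0.497, 0.317]]
g side 58.0 [252. 124.] ctr [0.5044 0.2678] [[0.49, 0.291], [0.52, 0.29], [0.518, 0.245], [0.489, 0.246]]
g side 33.0 [253.  102.5] ctr [0.5101 0.3692] [[0.498, 0.382], [0.523, 0.381], [0.522, 0.356], [0.497, 0.357]]
```

View pics/crop.png

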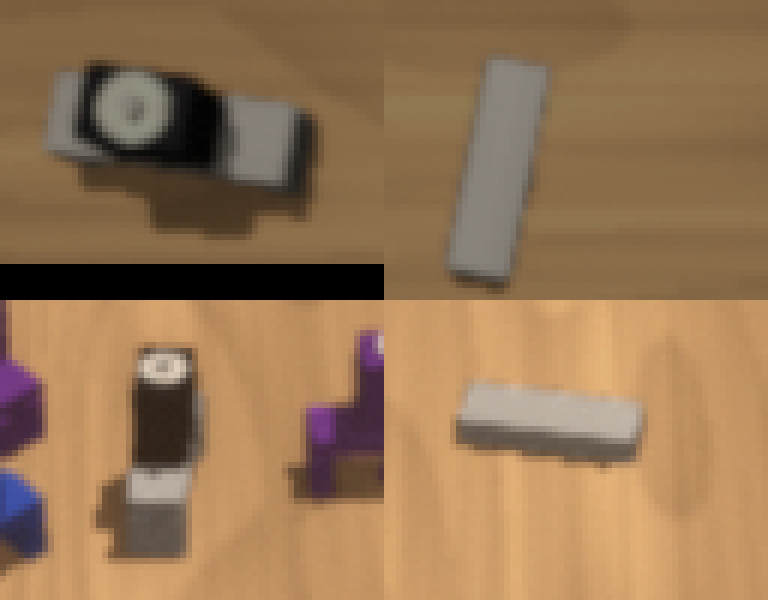

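The crop confirms it. The black-handled gauge with steel legs is at about (134,199) in the top image (512 px frame), and the short bar at (264.7,217.4) shows a clearly thick side face. Next I'll localise the gauge from its bridge corners and dial.

```bash
python3 - <<'E'
from h import *
import pickle
t,s=pickle.load(open('c0.pkl','rb'))
g=lambda l,x0,y0:np.array(l)/6-.5+[x0,y0]
P=ray(t,g([(58,72),(298,98),(288,187),(45,150)],110,180),.038)[:,:2]
print(P.round(4).tolist(),P.mean(0),[np.linalg.norm(P[i]-P[i-1]).round(4) for i in range(4)])
for a,b in((0,1),(3,2)):
    d=P[a]-P[b];print('yaw',np.arctan2(-d[0],d[1]))
print('dial',ray(t,g([(132,108)],110,180),.085)[0],ray(s,g([(163,367-300)],226,92),.085)[0])
B=ray(t,g([(487-384,58),(550-384,66),(511-384,278),(449-384,268)],246,190),.018)[:,:2];print('bar',B.round(4).tolist(),B.mean(0))
B=ray(s,g([(472-384,82),(645-384,103),(638-384,440-300),(456-384,420-300)],216,170),.018)[:,:2];print('barS',B.round(4).tolist(),B.mean(0))
E
```

```text
[[0.5275, 0.3446], [0.5183, 0.258], [0.4863, 0.2605], [0.4994, 0.3479]] [0.50786365 0.30276038] [np.float64(0.0284), np.float64(0.087), np.float64(0.0321), np.float64(0.0883)]
yaw -0.10673586978322579
yaw -0.1486233791902941
dial [0.50753005 0.30424564 0.085     ] [0.50835185 0.3094013  0.085     ]
bar [[0.5143, 0.0353], [0.5114, 0.0122], [0.4341, 0.027], [0.4377, 0.0494]] [0.47436027 0.03100162]
barS [[0.4397, 0.0523], [0.5168, 0.0363], [0.513, 0.0147], [0.4327, 0.0299]] [0.47556337 0.03331789]
```

```bash
cat >> h.py <<'E'
def quat(th): # tool down, jaws close along world angle th
    best=None
    for k in(0,1):
        a=(th+np.pi/2)/2+k*np.pi/2
        q=[np.cos(a),np.sin(a),0,0]
        j=kinematics.solve_ik([.49,.17,.2],q)
        if j is not None and(best is None or abs(j[5])<best[0]): best=(abs(j[5]),q)
    return best[1]
def st(m):
    o=get_obs();print(m,round(o['time_s'],2),o['position'].round(4),'F',o['wrist_force'].round(2),'w',round(o['gripper_width'],4),'g',round(o['grip_force'],1),flush=True)
E
python3 - <<'E'
from h import *
q=quat(-.13); g=[.508,.304]
print(bot.tcp_to_tips,q)
bot.reach(g+[.16],q); hand.move_gripper(.06,50); st('above')
bot.servo_line(g+[.063],velocity=.1); st('down')
hand.move_gripper(.0,50); st('grip')
bot.servo_line(g+[.125],velocity=.1); st('lift')
t=cam('top','lt');s=cam('side','ls')
a=t['frame'][130:280,50:250];b=s['frame'][40:190,150:350]
cv2.imwrite('pics/lift.png',cv2.resize(np.hstack([a,b])[:,:,::-1],(800,300)))
E
```

```text
0.017 [np.float64(0.7515431267131962), np.float64(0.6596839612194256), 0, 0]
above 2.04 [0.5078 0.3044 0.16  ] F [ 0.35  0.86 -0.34] w 0.0601 g 0.0
down 3.16 [0.5084 0.3043 0.0636] F [-0.03 -0.45  0.5 ] w 0.06 g 0.0
grip 3.54 [0.5083 0.3042 0.0636] F [-0.55 -0.03  6.05] w 0.0275 g 49.9
lift 4.31 [0.5075 0.3037 0.1244] F [-0.07 -0.29 -5.17] w 0.0274 g 49.2
```

View pics/lift.png

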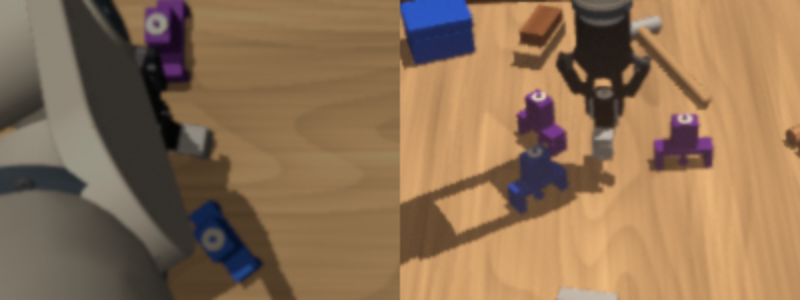

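The gauge is lifted and gripped at 27 mm width. Now I'll carry it over the bar, hover and check.

```bash
python3 - <<'E'
from h import *
q=quat(-.195); b=[.475,.031]
bot.servo_line([.508,.304,.18],velocity=.15)
bot.reach(b+[.15],q); st('over')
bot.servo_line(b+[.092],velocity=.1); st('hover')
t=cam('top','ht');s=cam('side','hs')
a=t['frame'][160:260,200:333];c=s['frame'][130:230,180:313]
cv2.imwrite('pics/hover.png',cv2.resize(np.hstack([a,c])[:,:,::-1],(798,300),interpolation=cv2.INTER_NEAREST))
E
```

```text
over 6.0 [0.4757 0.0317 0.1501] F [ 0.54 -0.34 -4.14] w 0.0273 g 49.3
hover 6.73 [0.4754 0.0313 0.0922] F [-0.05 -0.23 -3.76] w 0.0279 g 49.3
```

View pics/hover.png

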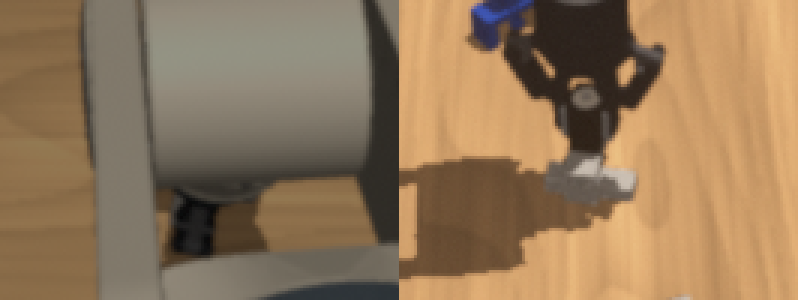

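The side view shows the bridge centred over the bar, with the near leg in front at about (590,185) in the crop. I'll lower it until both legs are carried by the bench.

```bash
python3 - <<'E'
from h import *
b=[.475,.031]
bot.servo_line(b+[.066],velocity=.05); st('a')
for z in(.0645,.0637,.063,.0623):
    bot.servo_line(b+[z],velocity=.02); bot.dwell(.1); st('z')
    if get_obs()['wrist_force'][2]>2: break
s=cam('side','ds')
cv2.imwrite('pics/down.png',cv2.resize(s['frame'][150:230,190:297,::-1],(800,598),interpolation=cv2.INTER_NEAREST))
E
```

```text
a 7.5 [0.4745 0.0309 0.0658] F [-1.05  0.52 -2.59] w 0.0276 g 49.6
z 7.85 [0.4748 0.031  0.0646] F [-1.61 -0.53 -2.88] w 0.0272 g 49.6
z 8.2 [0.475  0.031  0.0637] F [-1.76 -0.2  -1.88] w 0.0272 g 49.8
z 8.55 [0.4751 0.0309 0.0636] F [-3.06 -1.01  7.39] w 0.0278 g 50.7
```

View pics/down.png

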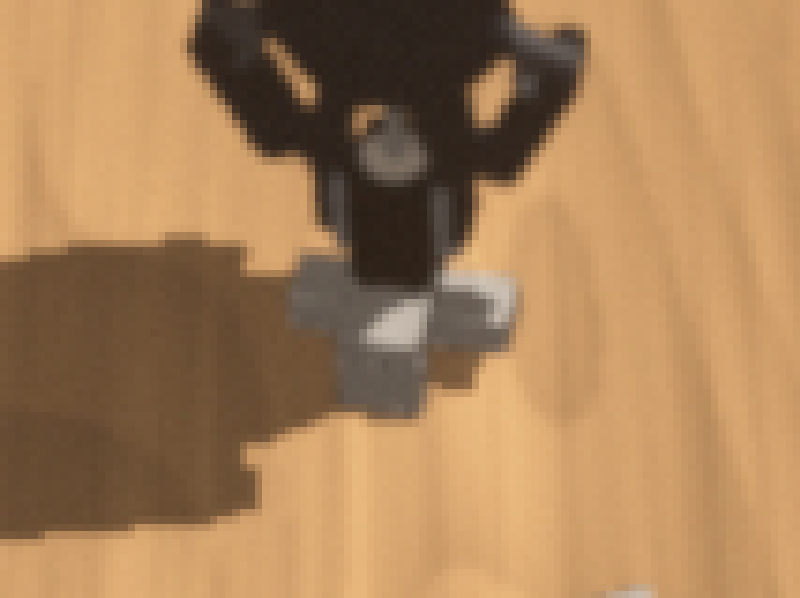

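The gauge stands on the bench at the same height it was gripped at (0.0636 m) and straddles the bar. The stem shows risen at (385,120). Releasing.

```bash
python3 - <<'E'
from h import *
b=[.475,.031]
hand.move_gripper(.06); st('open')
bot.servo_line(b+[.19],velocity=.1); st('up')
bot.goto_joints([1.234,.353,1.633,0,1.155,0]); st('away')
t=cam('top','ft');s=cam('side','fs')
a=t['frame'][180:255,220:320];c=s['frame'][150:225,195:295]
cv2.imwrite('pics/final.png',cv2.resize(np.hstack([a,c])[:,:,::-1],(800,300),interpolation=cv2.INTER_NEAREST))
E
```

```text
open 9.02 [0.4751 0.031  0.063 ] F [0.36 0.53 0.05] w 0.0599 g 0.0
up 10.43 [0.4746 0.031  0.1894] F [ 0.62 -0.07  0.29] w 0.06 g 0.0
away 12.67 [0.2061 0.5901 0.2484] F [0.56 0.55 0.25] w 0.0598 g 0.0
```

View pics/final.png

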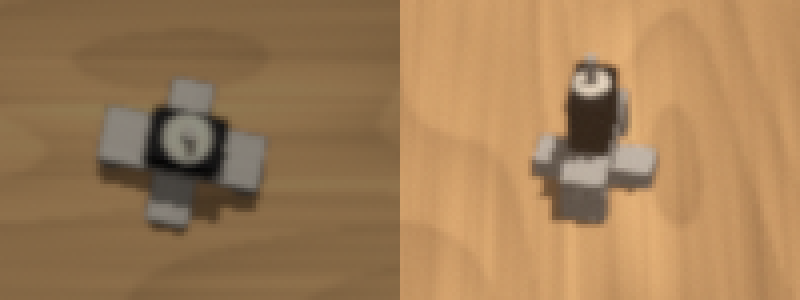

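The gauge stands astride the bar with its stem raised, at (590,60) in the right half of the picture. One numeric check of the centring before handing in.

```bash
python3 - <<'E'
from h import *
t=cam('top');g=lambda l:np.array(l)/4-.5+[220,180]
P=ray(t,g([(107,106),(268,135),(260,192),(98,163)]),.038)[:,:2]
B=ray(t,g([(172,80),(214,83),(188,224),(148,220)]),.018)[:,:2]
d=ray(t,g([(186,139)]),.085)[0,:2]
u=np.array([np.cos(-.195),np.sin(-.195)]);v=np.array([-u[1],u[0]])
print(P.mean(0),d,B.mean(0))
for e in(P.mean(0)-B.mean(0),d-B.mean(0)):print(e@u,e@v)
E
```

```text
[0.4735614  0.03074175] [0.47379423 0.03173943] [0.4743138  0.03118388]
-0.000652465361752877 -0.0005795376393279595
-0.000617371776498114 0.00044434599646683056
```

```bash
python3 -c "
from h import *
print(hand_in())"
```

```text
the job is handed in; nothing more can be done
None
```

The black-handled gauge is standing astride the bar, released with its stem raised and within about 1 mm of centre by the top camera, and the job was handed in after roughly 13 s on the robot's clock.

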